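# Proof-pull the glued barn in the guarded pull jig

### The job

The glue under the maroon-roofed barn has set: prove that it holds, in the pull jig on the layout. Pull up the red spring knob, slide the wire guard sideways until it is fully open and let go; then hook the fingertips behind the barn's back wall and draw the barn towards the front of the jig until the pointer stands in the green band (about 10 N), keep it there for two seconds without going into the red, and ease it back to zero without letting it snap back. Leave the guard open, and do not disturb the loose things around the jig.

Things in the scene. Friction and masses are not known exactly. Their poses are not given: they have to be found in the camera images.
- jig: pull jig, fixed to the layout: dark steel base plate 150 x 340 x 10 mm. Frame: x points to the back of the jig, y along its length in the direction in which the guard opens, z up; origin on the layout's surface (z = 0), 72 mm from the plate's front edge, 85 mm from its -y end. Low guide bars on it reach 16 mm high, the index rail 20 mm. All offsets below are in this frame. The scale (white, green, yellow, red) lies beside the barn at its -y end.
- guard (a joint): travel of the guard along the jig's +y, m: 0 shut over the barn (locked by the index pin), 0.120 fully open at the stop. The guard is a hood of closely spaced steel wires in a yellow frame, 137 x 119 mm, top 98 mm above the layout, open at its -y end; it slides with about 2 N and stays where it is left.
- plunger (a joint): lift of the spring index plunger, m: 0 pin down, 0.015 fully up; spring 3 N at 0, 6.8 N fully up. When the guard is shut the pin locks it; the guard moves freely with the knob lifted 12 mm or more. Once the guard has moved 10 mm the pin rides on the index rail if the knob is let go (lift 0.012).
- knob (a point): centre of the red knob of the index plunger, an upright cylinder 25 mm in diameter and 25 mm high, its centre 66 mm above the layout with the pin down. It stands on a low shelf (30 mm above the layout) at the guard's +y end, rides with the guard, and is 40 mm clear of the guard's end wall. It is lifted straight up along z. With the guard shut it stands at (3, 96) mm from the jig's origin.
- carriage (a joint): travel of the spring carriage, to which the barn is glued, along the jig's -x (to the front), m: 0 at rest, range 0 to 0.040. Spring 500 N/m, no preload: 0.5 N for each mm. The orange pointer shows it on the scale: green from 0.014 to 0.026, yellow to 0.030, red beyond.
- barn_back (a point): middle of the barn's back eaves, 29 mm above the barn's foot and 50 mm above the layout; axes as the jig's, so the back wall faces +x. It rides with the barn; at rest it is at (54, -4) mm from the jig's origin. The wall below lies up to 4 mm further in, the roof above slopes away: fingertips should reach at least 10 mm below this point. Behind is free space down to the guide bar once the guard is open.
- glue_bottle: loose bystander: white glue bottle, 43 mm wide, 93 mm high; origin at its foot
- masking_tape: loose bystander: roll of masking tape lying flat, 104 mm wide, 25 mm high; origin at its foot
- pine_tree: loose bystander: dark green model pine, 67 mm wide, 104 mm high; origin at its foot
- orange_tree: loose bystander: orange model tree, 75 mm wide, 91 mm high; origin at its foot
- yellow_jar: loose bystander: yellow paint jar, 34 mm wide, 43 mm high; origin at its foot
- blue_cottage: loose bystander: model cottage with a blue roof, 57 x 90 x 55 mm; origin at its foot
- barn: barn, 68 mm (x) by 88 mm (y) by 56 mm high, maroon gable roof (ridge along y), top 77 mm above the layout; glued to the carriage, cannot be lifted off. Origin at the middle of its foot, 34 mm in front of its back eaves, 21 mm above the layout; axes as the jig's

How it is judged:
On the way, in this order (a step that is already met when the one before it is completed fails the run):
1. the guard is fully open (value of joint guard above 0.112 m and value of joint carriage below 0.005 m), for 0.2 s.
2. the fingers draw the barn by its wall with the pointer in the green (14 to 26 mm) for 1.8 s (value of joint carriage between 0.014 and 0.026 m and contact force between the fingers and barn above 4 N and value of joint guard above 0.108 m), for 1.8 s.
At the end, for the whole second after the job is handed in: The guard is open by at least 110 of its 120 mm, and the barn is released and at rest with the pointer within 3 mm of zero (value of joint guard above 0.11 m and value of joint carriage below 0.003 m and linear speed of barn below 0.01 m/s); the robot touches nothing.
It fails at once if the barn is overloaded: pointer in the red (past 30 mm, 15 N) (value of joint carriage above 0.03 m).
It fails at once if the barn snaps back (carriage returns faster than 0.3 m/s) (velocity of joint carriage below -0.3 m/s).
It fails at once if a loose bystander is moved by more than 30 mm (distance of any of glue_bottle, masking_tape, pine_tree, orange_tree, yellow_jar, blue_cottage from where it was at the start of the episode above 0.03 m).
It also fails if it takes over 64 s, if anything falls off the work surface, if the arm or the gripper's body presses on something with over 40 N, if the wrist force passes 120 N, or if a joint passes its speed limit or range.

### The arm

A 6-joint arm with a two-finger parallel gripper is mounted at the origin on a cart in front of the work surface, level with it; the furniture and walls round the work are solid. World frame = base frame: x ahead of the robot, y to its left, z up, the work surface at z = 0. Lengths are in m, angles in rad, forces in N, time in s.
With the tool pointing down it reaches from about 0.375 to 0.975 m from the base axis. Payload 3.8 kg.
Tool frame: the origin (TCP) lies midway between the tips of the shut fingers; the grasp point (between the pads) lies 19 mm behind it; z points along the fingers, y is the direction in which the jaws open and shut (so a half turn about z gives the same grasp; the last joint's range is limited). The gripper opens to 85 mm and grips with 20 to 120 N. Pads are 22 mm wide; open, the fingers measure 114 mm over their backs; the gripper's body (76 mm by 85 mm) begins 54 mm behind the grasp point. The pads swing forward as they close: fully open they stand 13 mm farther back than shut.
Start: joints at [1.168, 0.264, 1.604, -0, 1.274, -0.037], TCP at [0.241, 0.63, 0.204] pointing down, gripper open.
Joint ranges: [-2.63, 2.63], [-0.94, 2.18], [0.31, 2.57], [-1.31, 4.45], [0, 2.66], [-2.55, 2.55]. Speed limits (rad/s): [2.57, 2.57, 3.14, 3.14, 3.14, 3.14].

### API

Orientations are given as a rotation vector (axis times angle).
In Python, from workcell import bot gives the robot as it stands.
- The arm moves only by the tool drive_tool, never from a script. Its argument "deltas" is a list of rows, each an object with "hand": the opening, from 0 (shut) to 1 (fully open); "offset": the shift along the world's x, y, z in cm, a list of three; "angular": the turn, a rotation vector about the world's x, y, z in degrees, a list of three. A call has 1 to 8 rows; each row is the pose to reach, as a shift and turn from the pose commanded when the call began; what a row does not reach only later rows make up. A row lasts 1/8 s, in which the tool goes at most 62.5 mm and 10.7 degrees, less where a joint would pass 70% of its speed; a pose out of reach is approached as far as the arm can. A call with a gripper value outside its range is refused whole. The fingers move at their own pace and stop on an object; "force" is the grip in N (left out, the last holds). Time passes only in rows, so rows that repeat a pose let the fingers close. It gives the time, the measured TCP pose, the force and the opening at its end, in the units of the state.
- bot.read_state(): the state, without advancing time (a new reading comes with each control period).
- bot.read_camera(name): name is "scene" or "top" or "wrist"; returns a dict with "frame" (400x640x3 uint8, blue, green, red), "mtx" (3x3 intrinsics, pixels), "R" (3x3) and "t" (3): a world point X has camera coordinates R X + t. Camera axes: x right, y down, z forward; pixel columns grow to the right and rows downward; lengths in m; the calibration is good to about 2 mm. A picture is of the moment at which its call begins. There is no depth.
- bot.finish_job(): hands the job in, once; it reports no verdict.
The state is a dict: "time": time; "q": joint angles; "joint_vel": joint speeds; "joint_torque": joint torques, N m; "tool_pos": TCP position; "tcp_rot": TCP orientation; "wrist_force": force on the tool from outside, world axes, zero at the start; "torque": the same for the moment, N m; "width": opening from 0.0 (shut) to 1.0 (fully open).
Only numpy, scipy, OpenCV 4.12 (cv2) and the standard library are available. Lean on these libraries where they do the work, as an engineer would, in place of code of your own. Each camera call takes 0.05 s, during which the arm holds its last target. There are 200 camera calls.

## Working session

There is one attempt and no reset: what is moved stays moved. The work goes in short steps, Python scripts to look and compute and a tool call to move; the robot and the scene stay as the last step left them, time stands still between calls to the robot, and variables do not carry over. Pictures are saved under pics/ and viewed, about 8 in all and at most 12, crops included, and the job is handed in when it is done.

Besides the shell and the picture viewer there is one more tool, called after "Call:" as name([rows], argument=value, ...), one row to a line, values as JSON. drive_tool: Moves the arm, as the interface text tells. Its arguments: {"type":"object","properties":{"deltas":{"type":"array"},"force":{"type":"number"}},"required":["deltas"]}

```bash
mkdir -p pics; python3 - <<'E'
from workcell import bot
import cv2,numpy as np
s=bot.read_state();print({k:np.round(v,3).tolist() for k,v in s.items()})
for n in("scene","top"):
    c=bot.read_camera(n);cv2.imwrite(f"pics/{n}0.png",c["frame"]);print(n,c["mtx"].tolist(),np.round(c["R"],3).tolist(),np.round(c["t"],3).tolist())
E
```

```text
{'time': 0.0, 'q': [1.168, 0.265, 1.605, 0.0, 1.274, -0.037], 'joint_vel': [0.001, -0.001, 0.001, -0.002, 0.0, -0.002], 'joint_torque': [-0.002, -51.513, -36.73, -0.0, 0.013, 0.0], 'tool_pos': [0.241, 0.63, 0.203], 'tcp_rot': [-0.571, -3.089, 0.003], 'wrist_force': [-0.027, 0.632, 0.168], 'torque': [0.029, 0.046, 0.028], 'width': 0.998}
scene [[392.66353487255407, 0.0, 320.040128734358], [0.0, 392.66353487255407, 201.01426110354163], [0.0, 0.0, 1.0]] [[0.826, -0.564, -0.015], [-0.374, -0.527, -0.763], [0.422, 0.636, -0.646]] [-0.416, 0.258, 0.951]
top [[409.24265398530355, 0.0, 318.6670555267229], [0.0, 409.24265398530355, 191.9455680494999], [0.0, 0.0, 1.0]] [[0.025, -1.0, -0.005], [-0.991, -0.025, -0.129], [0.129, 0.009, -0.992]] [0.01, 0.514, 1.186]
```

View pics/top0.png

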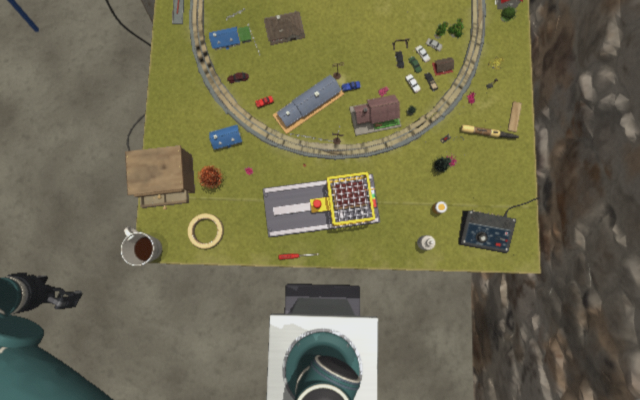

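View pics/scene0.png

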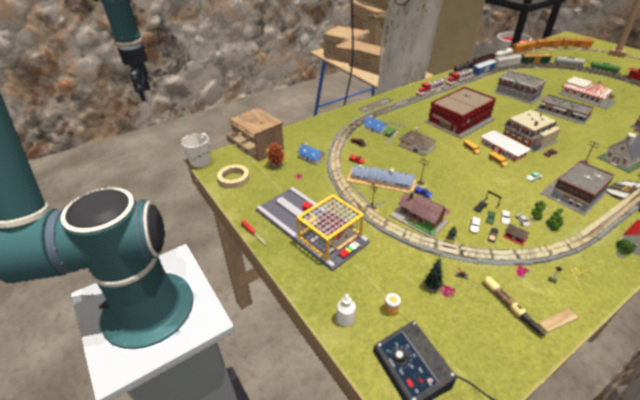

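The top view shows the jig at about px (265–380, 173–237), with its length along world y and the guard at its right end. The red knob is near (318, 204). I'll enlarge this area.

```bash
python3 - <<'E'
import cv2
f=cv2.imread("pics/top0.png")[165:245,255:395]
cv2.imwrite("pics/crop0.png",cv2.resize(f,None,fx=5.5,fy=5.5,interpolation=cv2.INTER_CUBIC))
E
```

```text
(no output)
```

View pics/crop0.png

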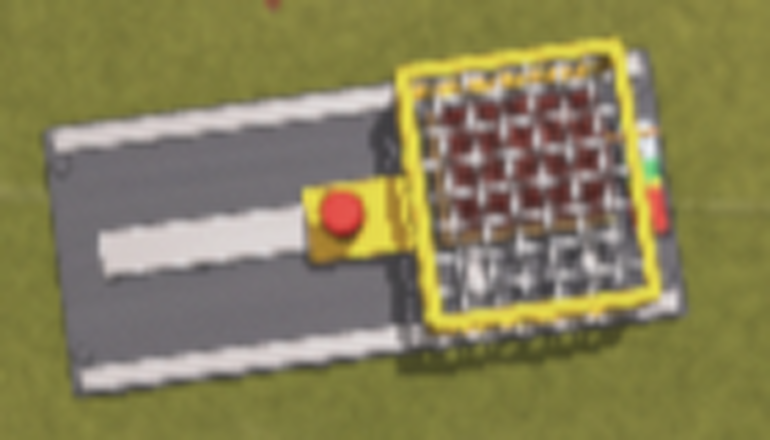

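The crop shows the plate corners at (48,130), (78,393), (683,313) and (648,48), and the knob top at about (342,208). I'll fit the jig pose to these.

```bash
cat > h.py <<'E'
import numpy as np,cv2
from workcell import bot
from scipy.spatial.transform import Rotation as Ro
def ray(c,px,z):
    d=c["R"].T@np.linalg.solve(c["mtx"],[px[0],px[1],1.]);o=-c["R"].T@c["t"]
    return (o+d*(z-o[2])/d[2])[:2]
def proj(c,X):
    p=c["mtx"]@(c["R"]@np.asarray(X)+c["t"]);return p[:2]/p[2]
E
python3 - <<'E'
from h import *
c=bot.read_camera("top")
P=np.array([[48,130],[78,393],[683,313],[648,48]])/5.5+[255,165]-.41
W=np.array([ray(c,p,.01) for p in P]);J=np.array([[78,255],[-72,255],[-72,-85],[78,-85]])/1000
Jc,Wc=J-J.mean(0),W-W.mean(0)
H=Jc.T@Wc;th=np.arctan2(H[0,1]-H[1,0],H[0,0]+H[1,1]);R=np.array([[np.cos(th),-np.sin(th)],[np.sin(th),np.cos(th)]])
t=W.mean(0)-R@J.mean(0)
print(np.degrees(th),t,W,(W-(J@R.T+t))*1e3)
k=ray(c,np.array([342,208])/5.5+[255,165]-.41,.0785);print("knob",k,"pred",R@[.003,.096]+t)
for n,p in dict(open=(.003,.216),bb=(.054,-.004)).items():print(n,R@p+t)
s=bot.read_state();M=Ro.from_rotvec(s["tcp_rot"]).as_matrix();print(M.round(3))
w=bot.read_camera("wrist");print(w["mtx"].round(1).tolist(),(w["R"]@M).round(3).tolist(),(w["t"]+w["R"]@s["tool_pos"]).round(3))
for n,p in dict(bot=(428,242),tape=(205,231),pine=(442,164),orange=(210,178),jar=(440,207),cot=(225,138)).items():print(n,ray(c,p,.03).round(3))
E
```

```text
9.005104513634407 [ 0.48811491 -0.06920674] [[ 0.52334383  0.1915077 ]
 [ 0.3792122   0.16895131]
 [ 0.43104711 -0.1599828 ]
 [ 0.57749098 -0.13961562]] [[-1.89645683 -3.35128397]
 [ 2.12306701 -2.42930301]
 [ 0.74033803  4.44588829]
 [-0.96694821  1.33469869]]
knob [0.476948   0.02695104] pred [0.47605178 0.02607957]
open [0.45726909 0.14460049]
bb [ 0.54207542 -0.06470523]
[[-0.934  0.358 -0.001]
 [ 0.358  0.934 -0.002]
 [ 0.    -0.002 -1.   ]]
[[291.3, 0.0, 318.6], [0.0, 291.3, 198.7], [0.0, 0.0, 1.0]] [[-0.001, 1.0, -0.0], [-0.955, -0.001, -0.297], [-0.297, -0.0, 0.955]] [-0.001  0.02   0.184]
bot [ 0.373 -0.302]
tape [0.389 0.356]
pine [ 0.607 -0.346]
orange [0.548 0.35 ]
jar [ 0.477 -0.338]
cot [0.672 0.312]
```

Call:
drive_tool([
  {"hand": 1,"offset": [2,-5,0],"angular": [0,0,-7]},
  {"hand": 1,"offset": [4,-10,0],"angular": [0,0,-15]},
  {"hand": 1,"offset": [6,-15,0],"angular": [0,0,-22]},
  {"hand": 1,"offset": [8,-20.5,0],"angular": [0,0,-30]},
  {"hand": 1,"offset": [10,-25.7,0],"angular": [0,0,-37]},
  {"hand": 1,"offset": [12,-31,0],"angular": [0,0,-45]},
  {"hand": 1,"offset": [14,-36,0],"angular": [0,0,-53]},
  {"hand": 1,"offset": [16,-41,0],"angular": [0,0,-60]},
], force=50)

```text
time: 1.2
tool_pos: [0.4017, 0.2187, 0.2045]
tcp_rot: [2.044, 2.385, 0.001]
wrist_force: [1.8, 1.0, 0.9]
width: 1.0
```

Call:
drive_tool([
  {"hand": 1,"offset": [2.5,-5.5,0],"angular": [0,0,0]},
  {"hand": 1,"offset": [4.5,-11,-1],"angular": [0,0,0]},
  {"hand": 1,"offset": [6,-16,-2],"angular": [0,0,0]},
  {"hand": 1,"offset": [7.5,-19.4,-4],"angular": [0,0,0]},
  {"hand": 1,"offset": [7.5,-19.4,-4],"angular": [0,0,0]},
])

```text
time: 1.82
tool_pos: [0.4755, 0.0242, 0.1626]
tcp_rot: [-2.043, -2.384, 0.004]
wrist_force: [0.2, -0.2, -0.4]
width: 0.998
```

```bash
python3 - <<'E'
from h import *
c=bot.read_camera("wrist");cv2.imwrite("pics/w1.png",c["frame"])
s=bot.read_state();print(s["time"],s["tool_pos"],np.degrees(Ro.from_rotvec(s["tcp_rot"]).as_matrix()[:2,1].copy()),s["q"],Ro.from_rotvec(s["tcp_rot"]).as_matrix().round(3))
print(proj(c,[.4765,.0265,.0785]),proj(c,[.4765,.0265,.0535]))
E
```

```text
1.875 [0.47572635 0.02546886 0.16343689] [56.60885458  8.8445751 ] [ 9.25285794e-04 -8.48650962e-02  2.05977941e+00  3.73178647e-04
  1.16906317e+00 -1.54207342e-01] [[-0.154  0.988 -0.002]
 [ 0.988  0.154  0.   ]
 [ 0.001 -0.002 -1.   ]]
[318.14901896 192.64824901] [318.25158102 185.66554556]
```

View pics/w1.png

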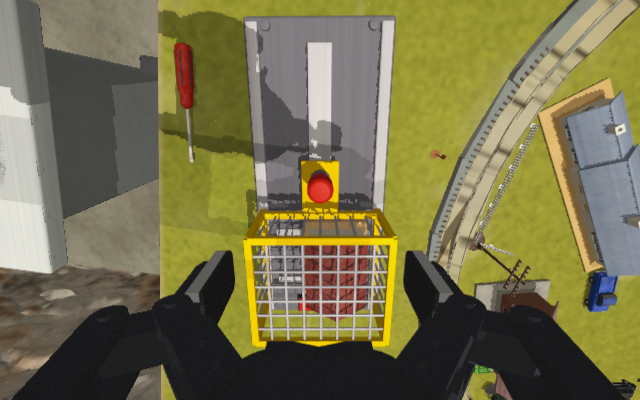

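The wrist view shows the knob top at about (320,187), against a prediction of (318,192). The estimate is good to about 3 mm, so I'll add 2 mm in +y, go down and grip.

Call:
drive_tool([
  {"hand": 1,"offset": [0.1,0.2,-4],"angular": [0,0,0]},
  {"hand": 1,"offset": [0.1,0.2,-8],"angular": [0,0,0]},
  {"hand": 1,"offset": [0.1,0.2,-11.6],"angular": [0,0,0]},
  {"hand": 1,"offset": [0.1,0.2,-11.6],"angular": [0,0,0]},
  {"hand": 0,"offset": [0.1,0.2,-11.6],"angular": [0,0,0]},
  {"hand": 0,"offset": [0.1,0.2,-11.6],"angular": [0,0,0]},
  {"hand": 0,"offset": [0.1,0.2,-11.6],"angular": [0,0,0]},
  {"hand": 0,"offset": [0.1,0.2,-11.6],"angular": [0,0,0]},
], force=50)

```text
time: 2.88
tool_pos: [0.4783, 0.0283, 0.051]
tcp_rot: [2.039, 2.389, 0.001]
wrist_force: [-1.9, 7.2, 21.7]
width: 0.15
```

Call:
drive_tool([
  {"hand": 0,"offset": [0,0,0],"angular": [0,0,0]},
  {"hand": 0,"offset": [0,0,0],"angular": [0,0,0]},
  {"hand": 0,"offset": [0,0,0],"angular": [0,0,0]},
  {"hand": 0,"offset": [0,0,0],"angular": [0,0,0]},
])

```text
time: 3.38
tool_pos: [0.4785, 0.0286, 0.0519]
tcp_rot: [2.04, 2.389, 0.002]
wrist_force: [-7.7, 0.8, 20.0]
width: 0.001
```

```bash
python3 - <<'E'
from h import *
s=bot.read_state();print(s["wrist_force"],s["tool_pos"])
c=bot.read_camera("wrist")["frame"];d=bot.read_camera("top")["frame"][160:250,250:400]
cv2.imwrite("pics/w2.png",np.vstack([c,cv2.resize(d[:, :],(640,384),interpolation=cv2.INTER_CUBIC)])[:,:][:784]) if 0 else cv2.imwrite("pics/w2.png",np.hstack([cv2.resize(c,(400,250)),cv2.resize(d,(400,240),interpolation=cv2.INTER_CUBIC)[:250] if 0 else cv2.resize(d,(400,250),interpolation=cv2.INTER_CUBIC)]))
E
```

```text
[-7.71795066  0.83870647 19.96572581] [0.47852008 0.02864972 0.05185916]
```

View pics/w2.png

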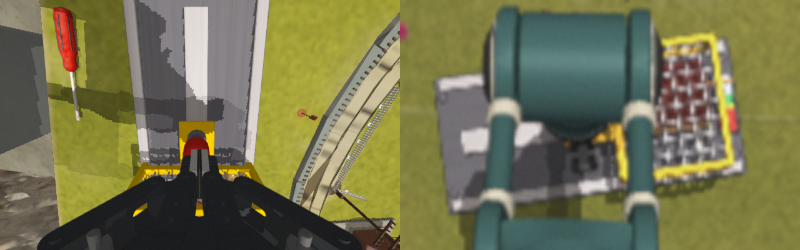

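```bash
python3 - <<'E'
from h import *
c=bot.read_camera("wrist");f=c["frame"];cv2.imwrite("pics/w3.png",cv2.resize(f[170:300,220:420],None,fx=4,fy=4,interpolation=cv2.INTER_CUBIC))
s=bot.read_state()
for X in (s["tool_pos"],[.4765,.0285,.0785],[.4765,.0285,.0535]):print((proj(c,X)-[220,170])*4)
E
```

```text
[382.24454841 250.2350746 ]
[366.21164868 328.47252256]
[369.49370128 253.51959157]
```

View pics/w3.png

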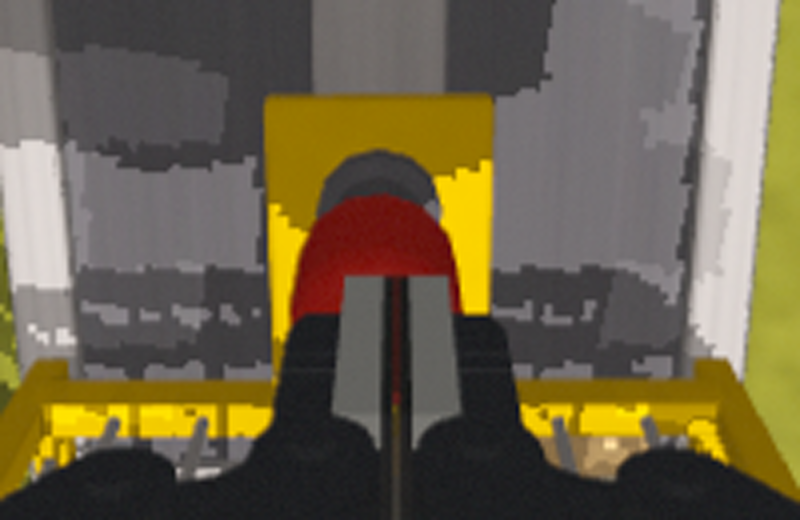

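The jaws shut to 0 while resting on the knob's top, as the 20 N upward force shows. The picture suggests the real fingertips end well short of the reported TCP. I'll back off and measure the fingertips in two views.

Call:
drive_tool([
  {"hand": 0,"offset": [0,0,2],"angular": [0,0,0]},
  {"hand": 0,"offset": [0,0,6],"angular": [0,0,0]},
  {"hand": 0,"offset": [0,0,10],"angular": [0,0,0]},
  {"hand": 0,"offset": [0,0,10],"angular": [0,0,0]},
  {"hand": 0,"offset": [0,0,10],"angular": [0,0,0]},
])

```text
time: 4.15
tool_pos: [0.4772, 0.0283, 0.1482]
tcp_rot: [2.04, 2.389, 0.0]
wrist_force: [-0.1, 0.9, 0.0]
width: 0.002
```

```bash
python3 - <<'E'
from h import *
s=bot.read_state();T=s["tool_pos"];M=Ro.from_rotvec(s["tcp_rot"]).as_matrix();print(s["time"],T,s["wrist_force"],s["width"])
out=[]
for n,h in(("wrist",(260,170)),("scene",(290,120))):
    c=bot.read_camera(n);f=c["frame"];x,y=h
    if n=="scene": 
        p=proj(c,T);x,y=int(p[0])-50,int(p[1])-75;g=f[y:y+125,x:x+100];k=4
    else: g=f[170:295,270:370];k=4
    g=cv2.resize(g,None,fx=k,fy=k,interpolation=cv2.INTER_CUBIC);out.append(g)
    o=np.array([270,170] if n=="wrist" else [x,y]);print(n,o,"TCP",(proj(c,T)-o)*k,"26 behind",(proj(c,T-M[:,2]*.026)-o)*k,"knobtop",(proj(c,[.4765,.0285,.0785])-o)*k)
cv2.imwrite("pics/w4.png",np.hstack(out))
E
```

```text
4.15 [0.47717622 0.02828611 0.14823918] [-0.0748609   0.90107636  0.03053658] 0.0024451841233137663
wrist [270 170] TCP [182.2322651  250.04174544] 26 behind [180.51229387 327.19552008] knobtop [182.20332493 116.97937836]
scene [255 108] TCP [201.67235514 301.23747374] 26 behind [200.16831874 270.66318649] knobtop [204.52166918 378.91848366]
```

View pics/w4.png

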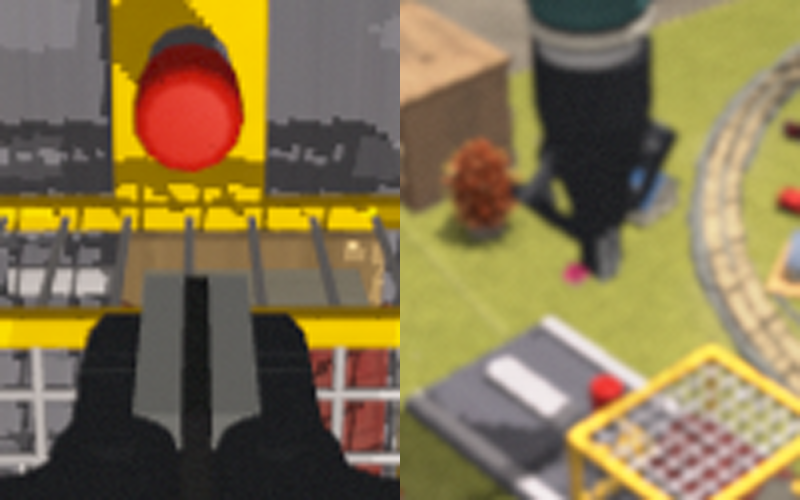

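The scene view shows the true fingertips at row 278, 20–26 mm short of the reported TCP at row 301. Touching the knob top gives 26 mm. I'll use a 25 mm offset and aim for a reported z of about 0.025, with the knob centred at (0.4777, 0.0285).

Call:
drive_tool([
  {"hand": 1,"offset": [0,0,0],"angular": [0,0,0]},
  {"hand": 1,"offset": [0,0,0],"angular": [0,0,0]},
  {"hand": 1,"offset": [0,0,0],"angular": [0,0,0]},
  {"hand": 1,"offset": [0,0,0],"angular": [0,0,0]},
  {"hand": 1,"offset": [0,0,-4],"angular": [0,0,0]},
  {"hand": 1,"offset": [0,0,-8],"angular": [0,0,0]},
  {"hand": 1,"offset": [0,0,-11],"angular": [0,0,0]},
  {"hand": 1,"offset": [0,0,-12.3],"angular": [0,0,0]},
], force=50)

```text
time: 5.25
tool_pos: [0.4759, 0.0283, 0.0236]
tcp_rot: [-2.038, -2.388, 0.003]
wrist_force: [-0.3, 0.1, -0.3]
width: 0.994
```

Call:
drive_tool([
  {"hand": 0,"offset": [0,0,0],"angular": [0,0,0]},
  {"hand": 0,"offset": [0,0,0],"angular": [0,0,0]},
  {"hand": 0,"offset": [0,0,0],"angular": [0,0,0]},
  {"hand": 0,"offset": [0,0,0],"angular": [0,0,0]},
  {"hand": 0,"offset": [0,0,0],"angular": [0,0,0]},
  {"hand": 0,"offset": [0,0,0],"angular": [0,0,0]},
])

```text
time: 6.0
tool_pos: [0.4757, 0.028, 0.0267]
tcp_rot: [-2.037, -2.388, 0.005]
wrist_force: [-9.3, -1.3, 11.5]
width: 0.274
```

Call:
drive_tool([
  {"hand": 0,"offset": [0,0,0.5],"angular": [0,0,0]},
  {"hand": 0,"offset": [0,0,1.0],"angular": [0,0,0]},
  {"hand": 0,"offset": [0,0,1.5],"angular": [0,0,0]},
  {"hand": 0,"offset": [0,0,1.6],"angular": [0,0,0]},
  {"hand": 0,"offset": [0,0,1.6],"angular": [0,0,0]},
])

```text
time: 6.62
tool_pos: [0.4756, 0.0281, 0.0405]
tcp_rot: [-2.038, -2.388, 0.004]
wrist_force: [-4.7, -2.7, -7.3]
width: 0.267
```

Call:
drive_tool([
  {"hand": 0,"offset": [-0.08,0.5,0],"angular": [0,0,0]},
  {"hand": 0,"offset": [-0.16,1.0,0],"angular": [0,0,0]},
  {"hand": 0,"offset": [-0.24,1.5,0],"angular": [0,0,0]},
  {"hand": 0,"offset": [-0.31,2.0,0],"angular": [0,0,0]},
  {"hand": 0,"offset": [-0.39,2.5,0],"angular": [0,0,0]},
  {"hand": 0,"offset": [-0.47,3.0,0],"angular": [0,0,0]},
])

```text
time: 7.38
tool_pos: [0.4707, 0.0582, 0.0404]
tcp_rot: [-2.038, -2.388, 0.005]
wrist_force: [-4.3, -3.5, -6.3]
width: 0.276
```

Call:
drive_tool([
  {"hand": 0,"offset": [-0.16,1.2,0],"angular": [0,0,0]},
  {"hand": 0,"offset": [-0.36,2.4,0],"angular": [0,0,0]},
  {"hand": 0,"offset": [-0.56,3.6,0],"angular": [0,0,0]},
  {"hand": 0,"offset": [-0.75,4.8,0],"angular": [0,0,0]},
  {"hand": 0,"offset": [-0.94,6.0,0],"angular": [0,0,0]},
  {"hand": 0,"offset": [-1.13,7.2,0],"angular": [0,0,0]},
  {"hand": 0,"offset": [-1.3,8.3,0],"angular": [0,0,0]},
  {"hand": 0,"offset": [-1.36,8.7,0],"angular": [0,0,0]},
])

```text
time: 8.38
tool_pos: [0.4568, 0.1454, 0.0402]
tcp_rot: [-2.037, -2.388, 0.006]
wrist_force: [-4.1, -2.6, -6.6]
width: 0.274
```

Call:
drive_tool([
  {"hand": 0,"offset": [-0.02,0.1,0],"angular": [0,0,0]},
  {"hand": 0,"offset": [-0.05,0.3,0],"angular": [0,0,0]},
  {"hand": 0,"offset": [-0.05,0.3,0],"angular": [0,0,0]},
])

```text
time: 8.75
tool_pos: [0.4565, 0.1465, 0.0401]
tcp_rot: [-2.037, -2.39, 0.009]
wrist_force: [-2.8, -9.9, -6.5]
width: 0.271
```

The wrist force rises at 120 mm, so the guard is at its stop. I'll ease the pin down onto the rail, let go and rise.

Call:
drive_tool([
  {"hand": 0,"offset": [0.02,-0.15,-0.15],"angular": [0,0,0]},
  {"hand": 0,"offset": [0.02,-0.15,-0.15],"angular": [0,0,0]},
  {"hand": 1,"offset": [0.02,-0.15,-0.15],"angular": [0,0,0]},
  {"hand": 1,"offset": [0.02,-0.15,-0.15],"angular": [0,0,0]},
  {"hand": 1,"offset": [0.02,-0.15,-0.15],"angular": [0,0,0]},
  {"hand": 1,"offset": [0.02,-0.15,-0.15],"angular": [0,0,0]},
  {"hand": 1,"offset": [0.02,-0.15,2],"angular": [0,0,0]},
  {"hand": 1,"offset": [0.02,-0.15,6],"angular": [0,0,0]},
])

```text
time: 9.75
tool_pos: [0.4571, 0.1464, 0.1004]
tcp_rot: [-2.038, -2.388, 0.005]
wrist_force: [-0.2, 0.1, 0.5]
width: 0.997
```

Call:
drive_tool([
  {"hand": 0,"offset": [0,0,6],"angular": [0,0,0]},
  {"hand": 0,"offset": [2,-3,8],"angular": [0,0,-10]},
  {"hand": 0,"offset": [4,-7,8],"angular": [0,0,-20]},
  {"hand": 0,"offset": [6,-11,8],"angular": [0,0,-30]},
  {"hand": 0,"offset": [8,-15,8],"angular": [0,0,-40]},
  {"hand": 0,"offset": [9.5,-18,8],"angular": [0,0,-50]},
  {"hand": 0,"offset": [11,-21,8],"angular": [0,0,-60]},
  {"hand": 0,"offset": [11,-21,8],"angular": [0,0,-70]},
])

```text
time: 10.75
tool_pos: [0.57, -0.0654, 0.1815]
tcp_rot: [3.044, 0.775, 0.001]
wrist_force: [-0.9, 0.4, -0.0]
width: -0.003
```

Call:
drive_tool([
  {"hand": 0,"offset": [-0.4,0.2,0],"angular": [0,0,-10]},
  {"hand": 0,"offset": [-0.7,0.5,0],"angular": [0,0,-20]},
  {"hand": 0,"offset": [-0.7,0.5,0],"angular": [0,0,-20]},
  {"hand": 0,"offset": [-0.7,0.5,0],"angular": [0,0,-20]},
])

```text
time: 11.25
tool_pos: [0.5621, -0.0582, 0.1815]
tcp_rot: [3.131, 0.252, 0.001]
wrist_force: [-0.0, 0.2, -0.6]
width: -0.002
```

```bash
python3 - <<'E'
from h import *
s=bot.read_state();T=s["tool_pos"];M=Ro.from_rotvec(s["tcp_rot"]).as_matrix();print(s["time"],T,M.round(3).tolist(),s["q"])
c=bot.read_camera("wrist");cv2.imwrite("pics/w5.png",c["frame"])
th=np.radians(9);R=np.array([[np.cos(th),-np.sin(th)],[np.sin(th),np.cos(th)]])
for j in((.054,-.048,.05),(.054,.040,.05),(.054,-.004,.05),(.078,-.085,.01)):print(proj(c,[*(R@j[:2]+[.4895,-.0675]),j[2]]))
print(proj(c,T),proj(c,T-M[:,2]*.025))
E
```

```text
11.25 [ 0.56206051 -0.05819413  0.18149062] [[0.987, 0.16, 0.0], [0.16, -0.987, -0.0], [0.0, 0.0, -1.0]] [-1.47239562e-01  7.25339452e-02  1.86885259e+00 -1.60774662e-05
  1.19979005e+00  1.26279369e+00]
[360.42910451 201.83003529]
[279.47264869 201.6570211 ]
[319.95647411 201.74354016]
[387.70467403 172.53250103]
[318.12966575 236.12860276] [318.06153415 254.98366993]
```

View pics/w5.png

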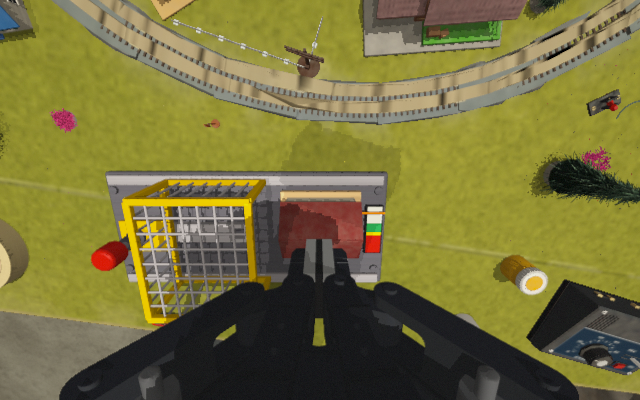

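The wrist view shows the guard fully open and the knob down on the rail. The barn's back eaves are at row 202, columns 280–361, and the prediction was 201.7 and 279–360. The plate corner also matches. I'll go down behind the wall.

Call:
drive_tool([
  {"hand": 0,"offset": [0,-0.2,-4],"angular": [0,0,0]},
  {"hand": 0,"offset": [0,-0.2,-8],"angular": [0,0,0]},
  {"hand": 0,"offset": [0,-0.2,-11],"angular": [0,0,0]},
  {"hand": 0,"offset": [0,-0.2,-13],"angular": [0,0,0]},
  {"hand": 0,"offset": [0,-0.2,-15],"angular": [0,0,0]},
  {"hand": 0,"offset": [0,-0.2,-16.5],"angular": [0,0,0]},
  {"hand": 0,"offset": [0,-0.2,-17.3],"angular": [0,0,0]},
  {"hand": 0,"offset": [0,-0.2,-17.3],"angular": [0,0,0]},
])

```text
time: 12.3
tool_pos: [0.5616, -0.0601, 0.008]
tcp_rot: [-3.132, -0.248, 0.001]
wrist_force: [0.1, 0.1, 0.5]
width: 0.0
```

Call:
drive_tool([
  {"hand": 0,"offset": [-0.25,-0.04,0],"angular": [0,0,0]},
  {"hand": 0,"offset": [-0.5,-0.08,0],"angular": [0,0,0]},
  {"hand": 0,"offset": [-0.75,-0.12,0],"angular": [0,0,0]},
  {"hand": 0,"offset": [-1.0,-0.16,0],"angular": [0,0,0]},
  {"hand": 0,"offset": [-1.2,-0.19,0],"angular": [0,0,0]},
])

```text
time: 12.92
tool_pos: [0.5504, -0.0621, 0.0088]
tcp_rot: [3.132, 0.247, 0.002]
wrist_force: [2.1, 0.6, -0.4]
width: -0.002
```

Call:
drive_tool([
  {"hand": 0,"offset": [-0.2,-0.03,0],"angular": [0,0,0]},
  {"hand": 0,"offset": [-0.4,-0.06,0],"angular": [0,0,0]},
  {"hand": 0,"offset": [-0.6,-0.1,0],"angular": [0,0,0]},
  {"hand": 0,"offset": [-0.8,-0.13,0],"angular": [0,0,0]},
  {"hand": 0,"offset": [-0.8,-0.13,0],"angular": [0,0,0]},
])

```text
time: 13.55
tool_pos: [0.5426, -0.0634, 0.0088]
tcp_rot: [3.132, 0.247, 0.002]
wrist_force: [4.1, 2.6, 0.6]
width: -0.0
```

Call:
drive_tool([
  {"hand": 0,"offset": [-0.2,-0.03,0],"angular": [0,0,0]},
  {"hand": 0,"offset": [-0.4,-0.06,0],"angular": [0,0,0]},
  {"hand": 0,"offset": [-0.6,-0.1,0],"angular": [0,0,0]},
  {"hand": 0,"offset": [-0.6,-0.1,0],"angular": [0,0,0]},
])

```text
time: 14.05
tool_pos: [0.5375, -0.0642, 0.0088]
tcp_rot: [3.132, 0.247, 0.005]
wrist_force: [6.3, 2.7, -2.2]
width: -0.001
```

```bash
python3 - <<'E'
from h import *
s=bot.read_state();print(s["time"],s["tool_pos"],s["wrist_force"])
c=bot.read_camera("wrist");cv2.imwrite("pics/w6.png",cv2.resize(c["frame"][100:400,160:560],None,fx=2,fy=2,interpolation=cv2.INTER_CUBIC))
E
```

```text
14.05 [ 0.53746188 -0.06419394  0.00883671] [ 6.34976276  2.74119673 -2.22123854]
```

View pics/w6.png

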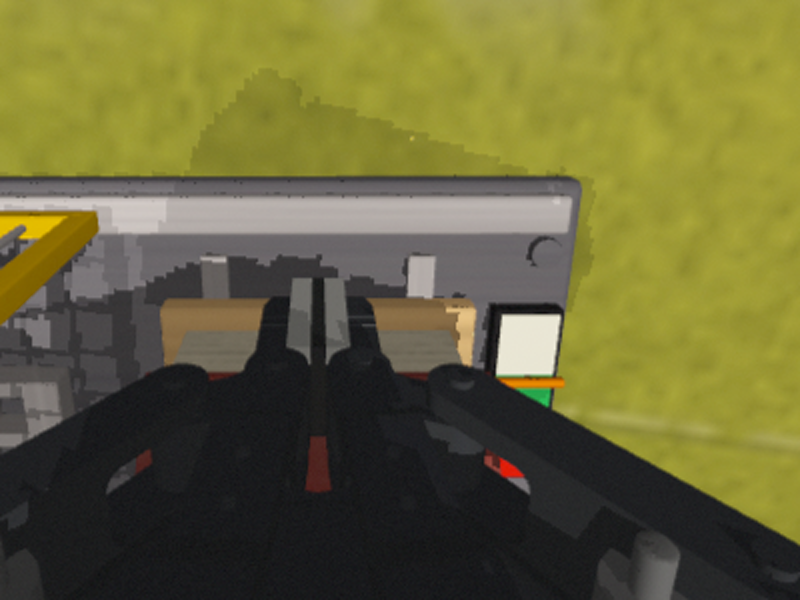

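The orange pointer (row 383) is just inside the green band, which starts at row 376. That is about 14.5 mm, and the 6.9 N reading agrees. I'll go 5 mm further and hold.

Call:
drive_tool([
  {"hand": 0,"offset": [-0.15,-0.02,0],"angular": [0,0,0]},
  {"hand": 0,"offset": [-0.3,-0.05,0],"angular": [0,0,0]},
  {"hand": 0,"offset": [-0.45,-0.07,0],"angular": [0,0,0]},
  {"hand": 0,"offset": [-0.5,-0.08,0],"angular": [0,0,0]},
  {"hand": 0,"offset": [-0.5,-0.08,0],"angular": [0,0,0]},
  {"hand": 0,"offset": [-0.5,-0.08,0],"angular": [0,0,0]},
  {"hand": 0,"offset": [-0.5,-0.08,0],"angular": [0,0,0]},
  {"hand": 0,"offset": [-0.5,-0.08,0],"angular": [0,0,0]},
])

```text
time: 15.1
tool_pos: [0.5334, -0.0649, 0.0089]
tcp_rot: [3.132, 0.247, 0.008]
wrist_force: [8.9, 3.5, -3.7]
width: -0.001
```

Call:
drive_tool([
  {"hand": 0,"offset": [0,0,0],"angular": [0,0,0]},
  {"hand": 0,"offset": [0,0,0],"angular": [0,0,0]},
  {"hand": 0,"offset": [0,0,0],"angular": [0,0,0]},
  {"hand": 0,"offset": [0,0,0],"angular": [0,0,0]},
  {"hand": 0,"offset": [0,0,0],"angular": [0,0,0]},
  {"hand": 0,"offset": [0,0,0],"angular": [0,0,0]},
  {"hand": 0,"offset": [0,0,0],"angular": [0,0,0]},
  {"hand": 0,"offset": [0,0,0],"angular": [0,0,0]},
])

```text
time: 16.1
tool_pos: [0.5334, -0.0649, 0.0089]
tcp_rot: [3.132, 0.247, 0.008]
wrist_force: [9.0, 2.2, -3.2]
width: 0.001
```

```bash
python3 - <<'E'
from h import *
s=bot.read_state();print(s["time"],s["tool_pos"],s["wrist_force"])
c=bot.read_camera("wrist");cv2.imwrite("pics/w7.png",cv2.resize(c["frame"][220:330,370:470],None,fx=4,fy=4,interpolation=cv2.INTER_CUBIC))
E
```

```text
16.1 [ 0.53336676 -0.06487976  0.00885763] [ 9.03438657  2.22370751 -3.19862489]
```

View pics/w7.png

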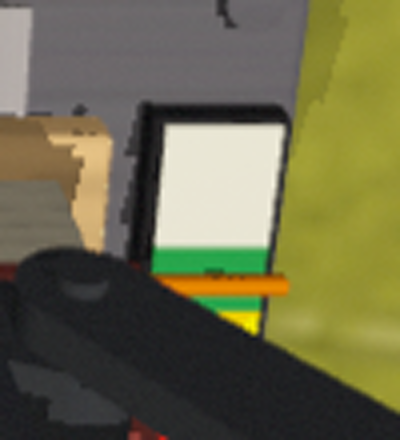

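The pointer (row 285) is in the middle of the green band (rows 247–312). I'll hold a bit longer, then ease back slowly.

Call:
drive_tool([
  {"hand": 0,"offset": [0,0,0],"angular": [0,0,0]},
  {"hand": 0,"offset": [0,0,0],"angular": [0,0,0]},
  {"hand": 0,"offset": [0,0,0],"angular": [0,0,0]},
  {"hand": 0,"offset": [0,0,0],"angular": [0,0,0]},
  {"hand": 0,"offset": [0,0,0],"angular": [0,0,0]},
  {"hand": 0,"offset": [0,0,0],"angular": [0,0,0]},
  {"hand": 0,"offset": [0,0,0],"angular": [0,0,0]},
  {"hand": 0,"offset": [0,0,0],"angular": [0,0,0]},
])

```text
time: 17.15
tool_pos: [0.5334, -0.0649, 0.0089]
tcp_rot: [3.132, 0.247, 0.008]
wrist_force: [8.7, 4.0, -3.9]
width: 0.001
```

Call:
drive_tool([
  {"hand": 0,"offset": [0,0,0],"angular": [0,0,0]},
  {"hand": 0,"offset": [0,0,0],"angular": [0,0,0]},
  {"hand": 0,"offset": [0,0,0],"angular": [0,0,0]},
  {"hand": 0,"offset": [0,0,0],"angular": [0,0,0]},
  {"hand": 0,"offset": [0.2,0.03,0],"angular": [0,0,0]},
  {"hand": 0,"offset": [0.4,0.06,0],"angular": [0,0,0]},
  {"hand": 0,"offset": [0.6,0.1,0],"angular": [0,0,0]},
  {"hand": 0,"offset": [0.8,0.13,0],"angular": [0,0,0]},
])

```text
time: 18.15
tool_pos: [0.5403, -0.0637, 0.0088]
tcp_rot: [3.132, 0.248, 0.004]
wrist_force: [6.3, 1.6, -0.5]
width: -0.003
```

Call:
drive_tool([
  {"hand": 0,"offset": [0.2,0.03,0],"angular": [0,0,0]},
  {"hand": 0,"offset": [0.4,0.06,0],"angular": [0,0,0]},
  {"hand": 0,"offset": [0.6,0.1,0],"angular": [0,0,0]},
  {"hand": 0,"offset": [0.8,0.13,0],"angular": [0,0,0]},
  {"hand": 0,"offset": [1.0,0.16,0],"angular": [0,0,0]},
  {"hand": 0,"offset": [1.2,0.19,0],"angular": [0,0,0]},
  {"hand": 0,"offset": [1.4,0.22,0],"angular": [0,0,0]},
  {"hand": 0,"offset": [1.6,0.25,0],"angular": [0,0,0]},
])

```text
time: 19.15
tool_pos: [0.5536, -0.0612, 0.0076]
tcp_rot: [-3.131, -0.248, 0.004]
wrist_force: [1.1, 0.2, 0.4]
width: -0.001
```

Call:
drive_tool([
  {"hand": 0,"offset": [0.2,0.03,0],"angular": [0,0,0]},
  {"hand": 0,"offset": [0.4,0.06,0],"angular": [0,0,0]},
  {"hand": 0,"offset": [0.6,0.1,0],"angular": [0,0,0]},
  {"hand": 0,"offset": [0.6,0.1,0],"angular": [0,0,0]},
])

```text
time: 19.65
tool_pos: [0.561, -0.0603, 0.0084]
tcp_rot: [-3.132, -0.248, -0.0]
wrist_force: [0.9, 1.1, -0.1]
width: 0.001
```

Call:
drive_tool([
  {"hand": 0,"offset": [0.3,0.05,0],"angular": [0,0,0]},
  {"hand": 0,"offset": [0.3,0.05,2],"angular": [0,0,0]},
  {"hand": 0,"offset": [0.3,0.05,5],"angular": [0,0,0]},
  {"hand": 0,"offset": [0.3,0.05,9],"angular": [0,0,0]},
  {"hand": 0,"offset": [0.3,0.05,14],"angular": [0,0,0]},
  {"hand": 0,"offset": [0.3,0.05,18],"angular": [0,0,0]},
  {"hand": 0,"offset": [0.3,0.05,18],"angular": [0,0,0]},
  {"hand": 0,"offset": [0.3,0.05,18],"angular": [0,0,0]},
])

```text
time: 20.65
tool_pos: [0.5634, -0.0598, 0.1878]
tcp_rot: [-3.132, -0.248, 0.001]
wrist_force: [-0.5, -0.2, -1.2]
width: 0.002
```

```bash
python3 - <<'E'
from h import *
s=bot.read_state();print(s["time"],s["tool_pos"],s["wrist_force"])
c=bot.read_camera("wrist");cv2.imwrite("pics/w8.png",c["frame"])
E
```

```text
20.65 [ 0.56339027 -0.05978768  0.18776256] [-0.53452214 -0.20871721 -1.16690822]
```

View pics/w8.png

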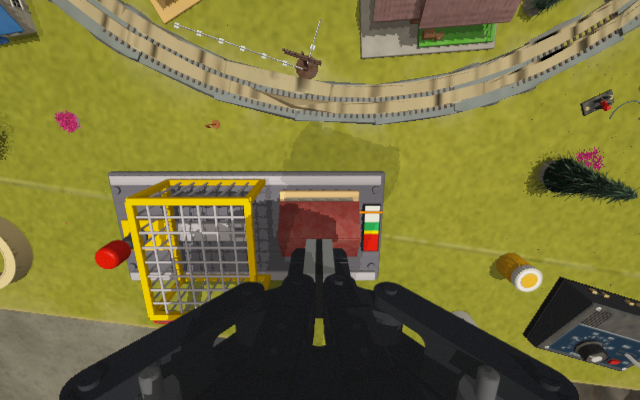

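The pointer is back at the zero end of the scale (row 212, where it was before the pull). The guard is open, the barn is in its original place and the bystanders in view have not moved. I'm handing in.

```bash
python3 -c "
from workcell import bot
print(bot.finish_job())"
```

```text
the job is handed in; nothing more can be done
None
```

I proved the glue joint and handed the job in at about 21 s; the hand-in gave no verdict.

- **Guard:** I lifted the knob about 14 mm and slid the guard about 120 mm to its stop, where the wrist force rose. I then let the pin down onto the rail and released it.
- **Pull:** With the fingers shut behind the back wall, I drew the barn to mid-green. The wrist read about 9–10 N, roughly 18–19 mm on the scale, and I held it there for over 2.5 s. I then eased it back at about 16 mm/s and withdrew.
- **Last checks:** The final wrist picture shows the guard open, the pointer back at its starting mark and the barn where it began. The bystanders visible in that picture look unmoved. I did not check the others with a last top view, but the arm only passed well above them.

**First grasp failed:** The fingers shut on top of the knob and pressed on it with about 20 N. The real fingertips sit about 25 mm short of the reported TCP. I measured this in two camera views, corrected every later height for it, and the second grasp held.

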